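# Find the loose hatch in the paint chest and push it open

### The job

Three of the four black panels in the top of the orange chest are bolted shut and one is loose. With closed fingertips press the brass thumb spots one after another until you find the panel that rocks, then push that panel down at its spot until it stands fully open against its stop, and take the hand away, leaving it open. Pick nothing up, and leave the bird, the cup and the jar standing where they are.

Things in the scene. Friction and masses are not known exactly. Their poses are not given: they have to be found in the camera images.
- chest: Orange hollow chest, fixed, 280 (x) x 600 (y) x 140 mm; origin: centre of underside; x points away from the robot, y along its row of 4 identical black panels, z up. Panels 112 (x) x 102 (y) x 10 mm, framed, centred at chest x=-60, y=+-67.5, +-202.5, tops 143 mm above the bench, each with a 26 mm brass spot on its near half. Loose things stand behind them (chest x 10 to 140 mm).
- hatch (a joint): Tilt (rad) of the one panel that rocks (any of the four, not told which): 0 flat, its start; grows as the near half goes down into the chest and the far half rises (to 52 mm above the chest); stops at -0.05 and 1.15 (fully open). Pivot parallel to chest y through the panel's middle, 138 mm above the bench. Moves at about 3 N on the spot, up to 12 N when steep; stays where it is left.
- bird: Small black lacquered bird figurine with a fan tail, about 60 mm long and 85 mm high, foot 44 mm across, standing on the chest behind the panels; origin at the centre of its underside. Leave alone.
- cup: Red cup, 60 mm across and 75 mm high, standing open end up on the chest behind the panels; origin at the centre of its underside. Leave alone.
- jar: Amber jar with a brass cap, 54 mm across and 70 mm high, standing on the chest behind the panels; origin at the centre of its underside. Leave alone.
- spot_1 (a point): Centre of the brass thumb spot on the first (+y end) panel's top face, chest x=-98, y=202.5 mm, 143 mm up; axes as the chest's. Pressed here a bolted panel does not give; the loose one tips. Its opening is 116 x 106 mm: closed fingertips go in with the panel, being 35 to 45 mm below this point when it is fully open, best drifting about 8 mm to +x. Free depth 75 mm.
- spot_2 (a point): Centre of the brass thumb spot on the second panel's top face, chest x=-98, y=67.5 mm, 143 mm up; axes as the chest's. Pressed here a bolted panel does not give; the loose one tips. Its opening is 116 x 106 mm: closed fingertips go in with the panel, being 35 to 45 mm below this point when it is fully open, best drifting about 8 mm to +x. Free depth 75 mm.
- spot_3 (a point): Centre of the brass thumb spot on the third panel's top face, chest x=-98, y=-67.5 mm, 143 mm up; axes as the chest's. Pressed here a bolted panel does not give; the loose one tips. Its opening is 116 x 106 mm: closed fingertips go in with the panel, being 35 to 45 mm below this point when it is fully open, best drifting about 8 mm to +x. Free depth 75 mm.
- spot_4 (a point): Centre of the brass thumb spot on the fourth (-y end) panel's top face, chest x=-98, y=-202.5 mm, 143 mm up; axes as the chest's. Pressed here a bolted panel does not give; the loose one tips. Its opening is 116 x 106 mm: closed fingertips go in with the panel, being 35 to 45 mm below this point when it is fully open, best drifting about 8 mm to +x. Free depth 75 mm.

How it is judged:
By the outcome, as a careful person would: the job done as asked, in the order asked, and still so for the second after the job is handed in, with the robot touching nothing.
It also fails if it takes over 45 s, if anything falls off the work surface, if the arm or the gripper's body presses on something with over 40 N, if the wrist force passes 120 N, or if a joint passes its speed limit or range.

### The arm

A 6-joint arm with a two-finger parallel gripper is mounted at the origin on the work surface. World frame = base frame: x ahead of the robot, y to its left, z up, the work surface at z = 0. Lengths are in m, angles in rad, forces in N, time in s.
With the tool pointing down it reaches from about 0.15 to 0.775 m from the base axis. Payload 6.1 kg.
Tool frame: the origin (TCP) lies at the centre of the arm's flange, where the gripper is bolted on; the fingertips stand 173 mm ahead of it and the grasp point (between the pads) lies 155 mm ahead of it (ctrl.grip_depth is the z of the grasp point in the tool frame, in m); z points along the fingers, y is the line along which they close (so a half turn about z gives the same grasp; the last joint's range is limited). The gripper opens to 85 mm and grips with 20 to 120 N. Pads are 22 mm wide; open, the fingers measure 114 mm over their backs; the gripper's body (76 mm by 85 mm) begins 54 mm behind the grasp point. The pads swing forward as they close: fully open they stand 13 mm farther back than shut.
Start: joints at [1.275, 0.126, -0.04, 1.405, 0, 1.571], TCP at [0.153, 0.502, 0.405] pointing down, gripper open.
Joint ranges: [-2.72, 2.72], [-0.95, 1.95], [-1.27, 1.35], [-1.78, 2.02], [-1.46, 1.47], [-3.14, 3.14]. Speed limits (rad/s): [2.39, 2.39, 3.01, 3.14, 3.14, 3.14].

### API

Orientations are given as a unit quaternion [w, x, y, z].
In Python, from cell import ctrl gives the robot as it stands. The module is installed in compiled form; this text tells all that it offers.
- The arm moves only by the tool send_rows, never from a script. Its argument "plan" is a list of rows, each a list of 5 numbers: the shift along the tool's x, y, z in cm, then the turn about the tool's z in rad, then the opening, from 0 (shut) to 1 (fully open). In form: [[dx, dy, dz, roll, hand], ...]. A call has 1 to 5 rows; each row shifts and turns the commanded pose from where the row before left it, along the tool's axes as they then stand; what a row does not reach is not made up. A row lasts 1/8 s, in which the tool goes at most 62.5 mm and 10.7 degrees, less where a joint would pass 70% of its speed; a pose out of reach is approached as far as the arm can. A call with a gripper value outside its range is refused whole. The fingers move at their own pace and stop on an object; "squeeze" is the grip in N (left out, the last holds). Time passes only in rows, so rows that do not move let the fingers close. It gives the time, the measured TCP pose, the force, the opening and the grip force at its end, in the units of the state.
- ctrl.get_state(): the state, without advancing time (a new reading comes with each control period).
- ctrl.camera(name): name is "scene" or "top" or "wrist"; returns the picture (400x640x3 uint8, red, green, blue); there is no depth.
- ctrl.camera_params(name): a dict with "intrinsics" (3x3 intrinsics, pixels), "world_from_camera" (4x4, takes a point from camera to world coordinates); the wrist camera has in their place "tool_from_camera" (4x4, takes a point from camera to tool coordinates, whose origin is the TCP and whose axes are the flange's). Camera axes: x right, y down, z forward; pixel columns grow to the right and rows downward; lengths in m; the calibration is good to about 2 mm. A picture is of the moment at which its call begins: read the wrist's pose just before it. camera_params takes no time and is no camera call.
- ctrl.sign_off(): hands the job in; it is judged then, once.
The state is a dict: "clock": time; "q": joint angles; "qd": joint speeds; "effort": joint torques, N m; "tool_pos": TCP position; "tool_rot": TCP orientation; "contact_force": force on the tool from outside, world axes, zero at the start; "moment": the same for the moment, N m; "finger_gap": finger opening in m; "finger_force": force on a finger pad.
Only numpy, scipy, OpenCV 4.12 (cv2) and the standard library are available. Lean on these libraries where they do the work, as an engineer would, in place of code of your own. Each camera call takes 0.05 s, during which the arm holds its last target. There are 200 camera calls.

## Working session

There is one attempt and no reset: what is moved stays moved. The work goes in short steps, Python scripts to look and compute and a tool call to move; the robot and the scene stay as the last step left them, time stands still between calls to the robot, and variables do not carry over. Pictures are saved under pics/ and viewed, at most 10 in all, crops included, and the job is handed in when it is done.

Besides the shell and the picture viewer there is one more tool, called after ">>>" as name(argument=value, ...) on one line, values as JSON. send_rows: Moves the arm, as the interface text tells. Its arguments: {"type":"object","properties":{"plan":{"type":"array","items":{"type":"array","items":{"type":"number"}}},"squeeze":{"type":"number"}},"required":["plan"]}

```bash
mkdir -p pics
python3 - <<'E'
from cell import ctrl
import cv2,numpy as np
s=ctrl.get_state();print(s)
for n in("top","scene"):
    cv2.imwrite(f"pics/{n}0.png",ctrl.camera(n)[:,:,::-1]);p=ctrl.camera_params(n);print(p["intrinsics"],p["world_from_camera"])
print(ctrl.camera_params("wrist"))
E
```

```text
{'clock': 0.0, 'q': array([ 1.27502532e+00,  1.26398305e-01, -4.06422503e-02,  1.40538247e+00,
        2.07433668e-05,  1.57083332e+00]), 'qd': array([-0.00045685,  0.00089493, -0.00058912,  0.00125933,  0.00250386,
       -0.0016548 ]), 'effort': array([ 8.08054074e-05, -4.35915971e+01,  3.52923596e+01,  1.74626702e-02,
       -1.05435549e-04,  3.09969799e-06]), 'tool_pos': array([0.15298483, 0.50207796, 0.40390296]), 'tool_rot': array([-1.30088219e-04,  1.47365303e-01,  9.89081799e-01, -8.02945537e-04]), 'contact_force': array([ 0.11849621,  0.29768618, -0.029354  ]), 'moment': array([ 0.09052777,  0.00707999, -0.00085534]), 'finger_force': 0.0, 'finger_gap': 0.08544135522702058}
[[446.52358134   0.         320.17219445]
 [  0.         446.52358134 200.7621741 ]
 [  0.           0.           1.        ]] [[ 0.02932915 -0.99259408  0.11788465  0.46857552]
 [-0.99946552 -0.03082501 -0.01088556  0.03124128]
 [ 0.01443874 -0.11750238 -0.99296763  1.02907583]
 [ 0.          0.          0.          1.        ]]
[[502.77704733   0.         323.69415598]
 [  0.         502.77704733 196.24727239]
 [  0.           0.           1.        ]] [[ 0.73192045  0.54273357 -0.41198632  1.07617634]
 [ 0.6812681  -0.59431755  0.42738791 -0.4702256 ]
 [-0.01289293 -0.59348709 -0.80474024  1.02551422]
 [ 0.          0.          0.          1.        ]]
{'intrinsics': array([[354.24250811,   0.        , 322.57588159],
       [  0.        , 354.24250811, 198.52328571],
       [  0.        ,   0.        ,   1.        ]]), 'tool_from_camera': array([[ 1.12533012e-05, -9.54738068e-01, -2.97447848e-01,
         7.59513632e-02],
       [ 9.99999856e-01, -1.49002835e-04,  5.16097122e-04,
         7.29905668e-05],
       [-5.37058141e-04, -2.97447811e-01,  9.54737928e-01,
         3.16987619e-02],
       [ 0.00000000e+00,  0.00000000e+00,  0.00000000e+00,
         1.00000000e+00]])}
```

View pics/top0.png

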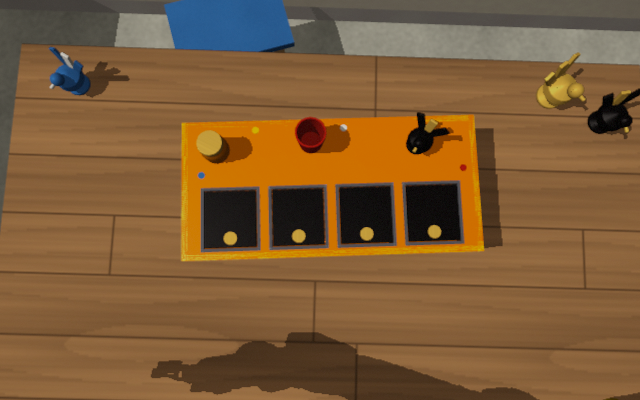

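View pics/scene0.png

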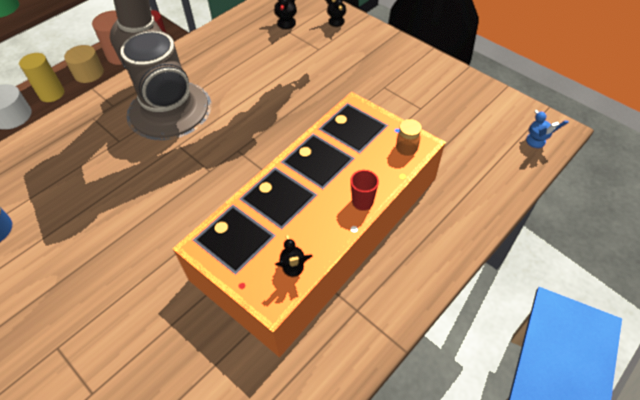

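```bash
cat > h.py <<'E'
from cell import ctrl
import cv2,numpy as np
from scipy.spatial.transform import Rotation as R
def ray(p,uv,z):
    K,T=p["intrinsics"],p["world_from_camera"]
    d=T[:3,:3]@np.linalg.inv(K)@[*uv,1]
    return T[:3,3]+d*(z-T[2,3])/d[2]
def proj(p,X):
    c=np.linalg.inv(p["world_from_camera"])@[*X,1];u=p["intrinsics"]@c[:3];return u[:2]/u[2]
def rot(s): return R.from_quat(s["tool_rot"],scalar_first=True)
def spots(n,guess):
    im=cv2.imread(f"pics/{n}.png");hsv=cv2.cvtColor(im,cv2.COLOR_BGR2HSV)
    m=(hsv[...,2]>110).astype(np.uint8)
    _,l,_,c=cv2.connectedComponentsWithStats(m)
    return [c[l[v,u]] for u,v in guess], [int((l==l[v,u]).sum()) for u,v in guess]
E
python3 - <<'E'
from h import *
s=ctrl.get_state();tot=[]
for n,g in(("top",[(231,238),(299,236),(367,234),(435,232)]),("scene",[(341,119),(305,152),(265,187),(221,228)])):
    p=ctrl.camera_params(n);c,a=spots(n+"0",g)
    P=np.array([ray(p,u,.143) for u in c]);print(n,a,P.round(4),np.linalg.norm(np.diff(P,axis=0),axis=1));tot.append(P)
P=(tot[0]+tot[1])/2
d=P[0]-P[3];yaw=np.arctan2(-d[0],d[1]);print("yaw",yaw)
r=rot(s);M=r.as_matrix();print(M)
want=np.array([-np.sin(yaw),np.cos(yaw),0]);ty=M.T@want;print("roll needed",np.arctan2(-ty[0],ty[1]))
for q in P: print(q.round(4), np.hypot(*q[:2]),"shift cm tool axes",(100*M.T@(q+[0,0,.173]-s["tool_pos"])).round(2))
E
```

```text
top [150, 151, 146, 142] [[ 0.4946  0.1977  0.143 ]
 [ 0.503   0.0628  0.143 ]
 [ 0.5115 -0.072   0.143 ]
 [ 0.52   -0.2068  0.143 ]] [0.13515691 0.13501675 0.13508213]
scene [93, 104, 118, 138] [[ 0.494   0.1994  0.143 ]
 [ 0.5026  0.0643  0.143 ]
 [ 0.511  -0.0705  0.143 ]
 [ 0.5193 -0.2053  0.143 ]] [0.13540465 0.13502537 0.13511419]
yaw 0.06260231573107014
[[-9.56568634e-01  2.91506891e-01 -4.25814358e-04]
 [ 2.91507202e-01  9.56567671e-01 -1.35737913e-03]
 [ 1.16348785e-05 -1.42255425e-03 -9.99998988e-01]]
roll needed -0.35840474017818313
[0.4943 0.1985 0.143 ] 0.5326579056359105 shift cm tool axes [-41.49 -19.08   8.83]
[0.5028 0.0635 0.143 ] 0.5067937218392393 shift cm tool axes [-46.24 -31.74   8.85]
[ 0.5113 -0.0712  0.143 ] 0.5162022813411653 shift cm tool axes [-50.98 -44.38   8.86]
[ 0.5196 -0.2061  0.143 ] 0.558999197909766 shift cm tool axes [-55.71 -57.04   8.88]
```

>>> send_rows(plan=[[0,0,0,-0.18,0],[0,0,0,-0.178,0],[-4,-4,0,0,0],[-4,-4,0,0,0],[-4,-4,0,0,0]])

```text
clock: 0.72
tool_pos: [0.2811, 0.3887, 0.4043]
tool_rot: [-0.0, -0.032, 1.0, -0.0]
contact_force: [0.3, 0.8, -0.1]
finger_gap: 0.0001
finger_force: 0.0
```

>>> send_rows(plan=[[-4,-4,0,0,0],[-4,-4,0,0,0],[-4,-4,0,0,0],[-4,-4,0,0,0],[-3,-3,0,0,0]])

```text
clock: 1.35
tool_pos: [0.4831, 0.2103, 0.4042]
tool_rot: [-0.0, -0.03, 1.0, -0.0]
contact_force: [0.2, -1.2, 0.1]
finger_gap: 0.0001
finger_force: 0.0
```

```bash
cat >> h.py <<'E'
P=np.array([[.4943,.1985,.143],[.5028,.0635,.143],[.5113,-.0712,.143],[.5196,-.2061,.143]])
def rep():
    s=ctrl.get_state();M=rot(s).as_matrix();print(s["clock"],"yaw",np.arctan2(-M[0,1],M[1,1]),s["contact_force"].round(1),s["finger_gap"],s["tool_pos"].round(4),M[:,2].round(4))
    print((100*(P+[0,0,.173]-s["tool_pos"])@M).round(2))
E
python3 -c "
from h import *
rep()"
```

```text
1.35 yaw 0.06078287008994193 [ 0.2 -1.2  0.1] 0.00010988205390354271 [0.4831 0.2103 0.4042] [-7.e-04 -4.e-04 -1.e+00]
[[ -1.06  -1.24   8.82]
 [ -1.08 -14.77   8.82]
 [ -1.11 -28.26   8.83]
 [ -1.12 -41.78   8.83]]
```

>>> send_rows(plan=[[-1.1,-1.3,2,0,0],[0,0,3,0,0],[0,0,2.5,0,0],[0,0,0.5,0,0],[0,0,0,0,0]])

```text
clock: 1.98
tool_pos: [0.4935, 0.1998, 0.3249]
tool_rot: [-0.0, -0.031, 1.0, -0.0]
contact_force: [0.3, 0.6, 0.5]
finger_gap: -0.0002
finger_force: 0.0
```

>>> send_rows(plan=[[0,0,0.5,0,0],[0,0,0.2,0,0],[0,0,0.2,0,0],[0,0,0,0,0]])

```text
clock: 2.48
tool_pos: [0.4935, 0.1998, 0.3159]
tool_rot: [0.0, -0.031, 1.0, 0.0]
contact_force: [-0.4, -0.1, 0.7]
finger_gap: -0.0001
finger_force: 0.4
```

```bash
python3 -c "
from h import *
rep()"
```

```text
2.475 yaw 0.06230903917714588 [-0.4 -0.1  0.7] -7.26491976384073e-05 [0.4935 0.1998 0.3159] [ 4.e-04  3.e-04 -1.e+00]
[[-7.000e-02 -1.400e-01 -1.000e-02]
 [-8.000e-02 -1.367e+01 -1.000e-02]
 [-9.000e-02 -2.716e+01 -1.000e-02]
 [-8.000e-02 -4.068e+01 -2.000e-02]]
```

Just at the surface; press further.

>>> send_rows(plan=[[-0.1,-0.1,0.1,0,0],[0,0,0.2,0,0],[0,0,0,0,0]])

```text
clock: 2.85
tool_pos: [0.4945, 0.199, 0.3127]
tool_rot: [-0.0, -0.031, 1.0, 0.0]
contact_force: [-2.8, 2.4, 3.2]
finger_gap: -0.0001
finger_force: 1.9
```

>>> send_rows(plan=[[0,0,0.2,0,0],[0,0,0.2,0,0],[0,0,0,0,0]])

```text
clock: 3.22
tool_pos: [0.4946, 0.1988, 0.3084]
tool_rot: [0.0, -0.031, 1.0, -0.0]
contact_force: [-1.3, 1.7, 2.6]
finger_gap: 0.0001
finger_force: 1.3
```

>>> send_rows(plan=[[-0.1,0,0.4,0,0],[-0.1,0,0.4,0,0],[-0.1,0,0.4,0,0],[-0.1,0,0.4,0,0],[0,0,0,0,0]])

```text
clock: 3.85
tool_pos: [0.4989, 0.1988, 0.2921]
tool_rot: [0.0, -0.031, 1.0, -0.001]
contact_force: [-0.5, 0.6, 0.4]
finger_gap: -0.0001
finger_force: 0.0
```

>>> send_rows(plan=[[-0.1,0,0.3,0,0],[-0.2,0,0.3,0,0],[-0.1,0,0.2,0,0],[0,0,0,0,0]])

```text
clock: 4.35
tool_pos: [0.5025, 0.1992, 0.2843]
tool_rot: [-0.0, -0.031, 1.0, -0.0]
contact_force: [-0.4, 0.2, 2.0]
finger_gap: -0.0003
finger_force: 0.7
```

```bash
python3 -c "
from h import *
rep()
cv2.imwrite('pics/s1.png',ctrl.camera('scene')[60:320,140:480,::-1].repeat(2,0).repeat(2,1))"
```

```text
4.35 yaw 0.062145642927484396 [-0.4  0.2  2. ] -0.00025593548727570833 [0.5025 0.1992 0.2843] [-5.e-04 -4.e-04 -1.e+00]
[[ 8.300e-01 -2.000e-02 -3.170e+00]
 [ 8.200e-01 -1.355e+01 -3.170e+00]
 [ 8.000e-01 -2.705e+01 -3.160e+00]
 [ 8.100e-01 -4.056e+01 -3.160e+00]]
```

View pics/s1.png

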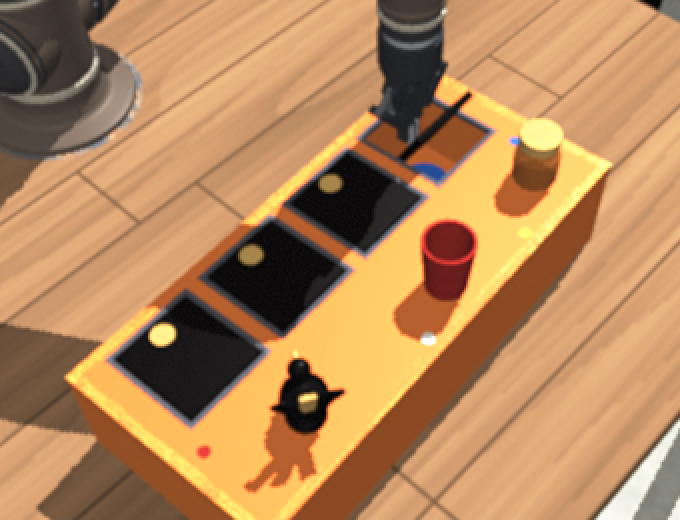

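The picture shows panel 1 tilted steeply (edge at about 435,125 in the crop), with the things behind it undisturbed. I'll press on to the stop.

>>> send_rows(plan=[[0,0,0.2,0,0],[0,0,0.2,0,0],[0,0,0.1,0,0],[0,0,0,0,0]])

```text
clock: 4.9
tool_pos: [0.5024, 0.1993, 0.2795]
tool_rot: [-0.0, -0.031, 1.0, 0.0]
contact_force: [-2.2, 0.2, 2.6]
finger_gap: -0.0002
finger_force: 1.3
```

>>> send_rows(plan=[[0,0,0.2,0,0],[0,0,0.1,0,0],[0,0,0,0,0]])

```text
clock: 5.28
tool_pos: [0.502, 0.1994, 0.2774]
tool_rot: [-0.0, -0.031, 1.0, 0.0]
contact_force: [-6.1, 0.2, 9.4]
finger_gap: 0.0003
finger_force: 4.9
```

>>> send_rows(plan=[[0,0,0.15,0,0],[0,0,0.15,0,0],[0,0,0,0,0]])

```text
clock: 5.65
tool_pos: [0.5014, 0.1993, 0.2752]
tool_rot: [-0.001, -0.031, 1.0, 0.001]
contact_force: [-11.2, -1.8, 16.4]
finger_gap: 0.0002
finger_force: 8.5
```

>>> send_rows(plan=[[-0.15,0,0,0,0],[-0.15,0,0.1,0,0],[0,0,0,0,0]])

```text
clock: 6.02
tool_pos: [0.5024, 0.1993, 0.275]
tool_rot: [-0.003, -0.032, 0.999, 0.001]
contact_force: [-22.6, -2.6, 29.1]
finger_gap: 0.0001
finger_force: 16.6
```

The force has risen to 29 N with almost no movement, so the panel is at its stop. Withdrawing.

>>> send_rows(plan=[[0.3,0,-0.3,0,0],[0.3,0,-0.5,0,0],[0.3,0,-1,0,0],[0,0,-2,0,0],[0,0,-3,0,0]])

```text
clock: 6.65
tool_pos: [0.4965, 0.1988, 0.3409]
tool_rot: [-0.001, -0.031, 1.0, -0.0]
contact_force: [-0.1, 0.5, 1.2]
finger_gap: -0.0004
finger_force: 0.0
```

>>> send_rows(plan=[[1,0,-4,0,0],[4,0,-3,0,0],[5,0,0,0,0],[5,0,0,0,0],[0,0,0,0,0]])

```text
clock: 7.28
tool_pos: [0.3444, 0.1891, 0.4119]
tool_rot: [0.001, -0.032, 0.999, 0.0]
contact_force: [0.9, 0.8, 0.7]
finger_gap: 0.0
finger_force: 0.0
```

Run:
```python
from h import *
rep()
for n in("scene","top"):
    im=ctrl.camera(n);p=ctrl.camera_params(n)
    y=np.arctan2(0,1)+.0626;ex=np.array([np.cos(y),np.sin(y),0]);ey=np.array([-np.sin(y),np.cos(y),0])
    o=P[0]*[1,1,0]+ex*.038
    big=np.ascontiguousarray(cv2.resize(im[:,:,::-1],None,fx=4,fy=4,interpolation=cv2.INTER_CUBIC))
    for t,col in((1.15,(0,255,0)),(1.0,(255,0,255))):
        # far-edge top face corners at tilt t
        q=[]
        for sy in(-.051,.051):
            X=o+ey*sy+ex*(.056*np.cos(t)-.005*np.sin(t))+[0,0,.138+.056*np.sin(t)+.005*np.cos(t)]
            q.append(tuple((proj(p,X)*4+1.5).astype(int)))
        cv2.line(big,q[0],q[1],col,1);print(n,t,q)
    c=np.array(q).mean(0).astype(int);x0=max(c[0]-350,0);y0=max(c[1]-220,0)
    cv2.imwrite(f"pics/{n}2.png",big[y0:y0+560,x0:x0+780])
```

```text
7.275 yaw 0.06375231874950825 [0.9 0.8 0.7] 3.2016721585207364e-05 [0.3444 0.1891 0.4119] [ 1.6e-03  9.0e-04 -1.0e+00]
[[-1.501e+01 -3.000e-02  9.610e+00]
 [-1.499e+01 -1.355e+01  9.600e+00]
 [-1.498e+01 -2.705e+01  9.590e+00]
 [-1.495e+01 -4.057e+01  9.580e+00]]
scene 1.15 [(np.int64(1386), np.int64(511)), (np.int64(1491), np.int64(414))]
scene 1.0 [(np.int64(1396), np.int64(521)), (np.int64(1501), np.int64(424))]
top 1.15 [(np.int64(1007), np.int64(826)), (np.int64(789), np.int64(833))]
top 1.0 [(np.int64(1007), np.int64(810)), (np.int64(791), np.int64(817))]
```

View pics/scene2.png

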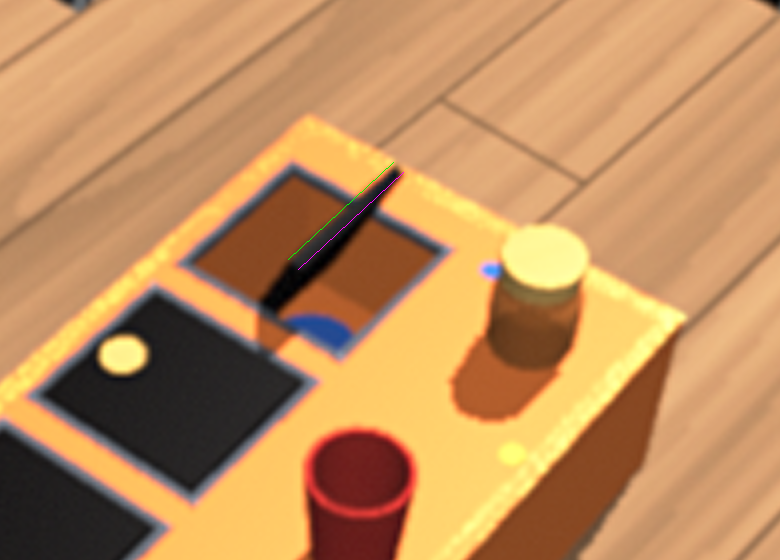

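View pics/top2.png

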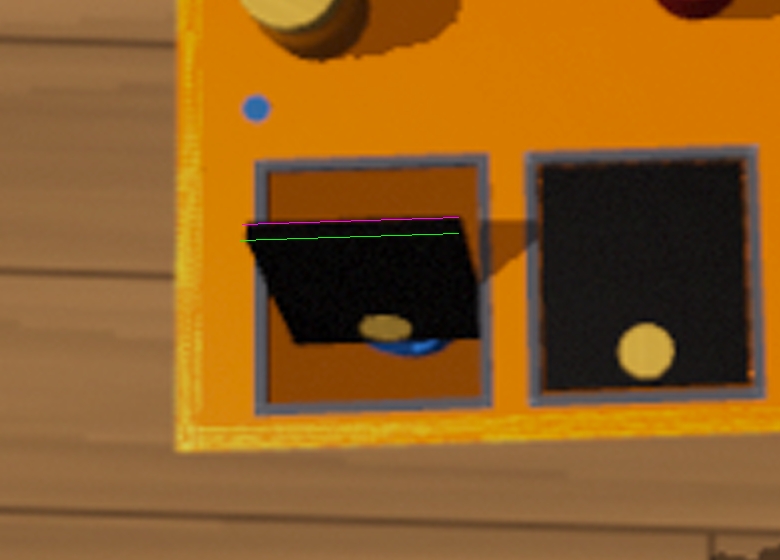

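Both views show panel 1 steep, with the drawn 1.15 rad edge close to the panel's own. I'll put a number on the tilt by fitting the silhouette.

Run:
```python
from h import *
y=.0626;ex=np.array([np.cos(y),np.sin(y),0]);ey=np.array([-np.sin(y),np.cos(y),0]);o=P[0]*[1,1,0]+ex*.038+[0,0,.138]
for n in("top","scene"):
    im=ctrl.camera(n);p=ctrl.camera_params(n);m=(im.max(2)<55)
    best=[]
    for t in np.arange(.8,1.3,.025):
        C=[o+ey*b+ex*(a*np.cos(t)-c*np.sin(t))+[0,0,a*np.sin(t)+c*np.cos(t)] for a in(-.056,.056) for b in(-.051,.051) for c in(-.005,.005)]
        h=cv2.convexHull(np.array([proj(p,X) for X in C],np.float32))
        for dx in np.arange(-2,3):
          for dy in np.arange(-2,3):
            k=np.zeros(m.shape,np.uint8);cv2.fillConvexPoly(k,np.round((h+[dx,dy])*16).astype(np.int32),1,shift=4)
            roi=cv2.dilate(k,np.ones((9,9)))>0
            best.append(((m&(k>0)).sum()/((m&roi)|(k>0)).sum(),round(t,3),dx,dy))
    best.sort(reverse=True);print(n,[tuple(map(float,b)) for b in best[:6]])
```

```text
top [(0.8939119951778179, 1.2, 0.0, 0.0), (0.8916967509025271, 1.2, 1.0, 0.0), (0.8801677651288197, 1.2, -1.0, 0.0), (0.8747763864042933, 1.2, 2.0, 0.0), (0.8712811171827566, 1.225, 0.0, -1.0), (0.8668280871670703, 1.225, 1.0, -1.0)]
scene [(0.54739336492891, 1.1, 2.0, -2.0), (0.5468354430379747, 1.075, 2.0, -2.0), (0.5358024691358024, 1.025, 2.0, -2.0), (0.5328467153284672, 1.075, 1.0, -1.0), (0.5309278350515464, 1.05, 2.0, -2.0), (0.5269320843091335, 1.075, 0.0, 0.0)]
```

```bash
python3 -c "
from cell import ctrl
print(ctrl.sign_off())"
```

```text
the job is handed in; nothing more can be done
None
```

The loose panel was the first one (spot_1, +y end); I pushed it to its stop, where the press force rose to about 29 N and the top-view fit agreed with fully open, then withdrew the hand clear, left it open and handed the job in, with the bird, cup and jar untouched.

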